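# Reassemble the washed citrus press

### The job

The citrus press has been washed and has to go back together. Take the orange reamer cone from the green drying rack, turn it until its slots line up with the teeth of the press's drive spindle and slide it down until it is fully home; then set the clear dust cover over it so that it sits level, right down on the shoulder of the press. Let go of everything, and leave the mug and the colander where they are.

Things in the scene. Friction and masses are not known exactly. Their poses are not given: they have to be found in the camera images.
- cone_mid (a point): Orange plastic reamer cone (about 80 g), loose, upright on the rack's wire grid. 78 mm tall: flange 62 mm across and 5 mm thick at the foot, ribbed barrel 53 mm across up to 54 mm above the foot, then a dome. Grip it across the barrel in any direction. Point: on its axis half-way up, 39 mm above its foot; z up; x and y run through the four thick ribs.
- cone_foot (a point): The cone's foot: centre of its underside, axes as cone_mid. A blind bore opens here, 35 mm deep, 17 mm across, with four slots 8 mm wide (a cross reaching 17 mm from the axis) along +x, +y, -x, -y. Seen from outside, the four thick ribs stand exactly over the four slots; a thin rib lies half-way between each two.
- spindle_seat (a point): White drive spindle, upright in the middle of the press's grey strainer. Point: on its axis on top of its dark collar (34 mm across), 97.5 mm above the table; the cone's foot rests here when fully home. z up. Four teeth 5 mm wide reach 14 mm from the axis along +x, +y, -x, -y of this frame, which turns with the spindle, and rise 22 mm above the point.
- spindle_tip (a point): Top of the spindle, 33 mm above spindle_seat, same axes: above the teeth a round pilot 14 mm across with a tapered tip enters the bore first. Slots clear teeth by 1.5 mm a side, about 6 degrees either way; not lined up, the cone stops on the teeth with its foot 22 mm above the seat. The spindle is geared: it turns only under more than 0.15 N m and stays where left.
- press_shoulder (a point): White round citrus press, fixed, right of the middle of the table: housing 160 mm across, 90 mm tall, a spout on its -x side reaching 111 mm from the axis, up to 102 mm high. Point: on the axis, level with the shoulder (flat rim of the housing's top, 90 mm up) on which the cover stands; z up. Inside it a bowl, rim 127 mm across outside and 121 mm inside, rises 18 mm above the point.
- cover_knob (a point): Clear grey bell-shaped dust cover (about 120 g), orange knob on top; loose, mouth down on the table, near right or farther right (it swaps places with the colander). Knob 27 mm across, 34 mm tall on a flat top 92 mm across. Point: on the axis in the knob, 23 mm above the flat top, 11 mm below the knob's top; z up. Seated, it is 117 mm above press_shoulder.
- cover_mouth (a point): Centre of the cover's open lower edge, 117 mm below cover_knob. The bell is 145 mm across outside here and 139 mm inside (at least 2.5 mm to spare all round the press's bowl), and 94 mm tall; its hollow is 91 mm deep and the seated cone rises to 86 mm above the shoulder.
- rack: green wire drying rack, 280 mm (its x) by 340 mm (its y), fixed to the table; origin on the table under its centre. Grid 34 mm above the table, rim wire 70 mm up; two white plates on edge (up to 224 mm high) and a cutlery cup stand in the +y third, the cone in the -y half.
- mug: blue ceramic mug, 82 mm across, 92 mm tall, handle on its +y side; origin at the centre of its foot. To be left alone.
- colander: steel colander, 186 mm across the rim, 215 mm over the two small handles, 90 mm tall; origin at the centre of its foot. To be left alone.
Not all that is in view belongs to the job. Leave any yellow look-alike of the part that bears cover_knob alone. What is shaped like the part that bears spindle_seat but yellow is not meant.

How it is judged:
On the way:
1. the cone is fully home on the spindle, its slots over the teeth (z of cone_mid in the frame of spindle_seat below 0.043 m and horizontal distance between cone_mid and spindle_seat below 0.005 m and angle between cone_mid's own z axis and vertical below 0.09 rad), for 0.2 s.
At the end, for the whole second after the job is handed in: The cone is home on the spindle (within 4 mm of its seat, within 5 mm of the axis, upright within 5 degrees) and the cover stands over it on the shoulder (down within 4 mm, its knob within 8 mm of the axis, level within 3 degrees), both let go and still there a second later (all of step 1 and z of cover_knob in the frame of press_shoulder between 0.112 and 0.121 m and horizontal distance between cover_knob and press_shoulder below 0.008 m and angle between cover_knob's own z axis and vertical below 0.05 rad); the robot touches nothing.
It fails at once if the mug or the colander is moved by more than 30 mm (distance of any of mug, colander from where it was at the start of the episode above 0.03 m).
It also fails if it takes over 54 s, if anything falls off the work surface, if the arm or the gripper's body presses on something with over 40 N, if the wrist force passes 120 N, or if a joint passes its speed limit or range.

### The arm

A 6-joint arm with a two-finger parallel gripper is mounted at the origin on the work surface. World frame = base frame: x ahead of the robot, y to its left, z up, the work surface at z = 0. Lengths are in m, angles in rad, forces in N, time in s.
With the tool pointing down it reaches from about 0.275 to 0.875 m from the base axis. Payload 12.5 kg.
Tool frame: the origin (TCP) lies where the fingers leave the gripper's body, on its centre line; the fingertips stand 73 mm ahead of it and the grasp point (between the pads) lies 54 mm ahead of it; z points along the fingers, y is the line along which they close (so a half turn about z gives the same grasp; the last joint's range is limited). The gripper opens to 85 mm and grips with 20 to 120 N. Pads are 22 mm wide; open, the fingers measure 114 mm over their backs; the gripper's body (76 mm by 85 mm) begins 54 mm behind the grasp point. The pads swing forward as they close: fully open they stand 13 mm farther back than shut.
Start: joints at [1.181, 0.351, 1.652, -0, 1.139, -0.085], TCP at [0.165, 0.525, 0.304] pointing down, gripper open.
Joint ranges: [-2.75, 2.75], [-0.79, 2.1], [0.01, 2.65], [-1.57, 4.71], [0.07, 3.14], [-2.87, 2.87]. Speed limits (rad/s): [2.22, 2.22, 2.79, 3.14, 3.14, 3.14].

### API

Orientations are given as [roll, pitch, yaw] about the fixed x, y, z axes, in that order (R = Rz(yaw) Ry(pitch) Rx(roll)).
In Python, from plant import observe, read_camera, calibration, job_done, silhouettes gives the robot as it stands.
- The arm moves only by the tool arm_command, never from a script. Its argument "deltas" is one flat list of numbers, 7 for each row, row after row: the shift along the tool's x, y, z in cm, then the turn, a rotation vector about the tool's x, y, z in rad, then the finger opening in cm, from 0 to 8.54. In form: [tx, ty, tz, ax, ay, az, gripper, tx, ty, tz, ax, ay, az, gripper, ...]. A call has exactly 8 rows; each row is the pose to reach, as a shift and turn from the pose commanded when the call began, along the tool's axes at that moment; what a row does not reach only later rows make up. A row lasts 1/10 s, in which the tool goes at most 50 mm and 8.59 degrees, less where a joint would pass 70% of its speed; a pose out of reach is approached as far as the arm can. A call with a gripper value outside its range is refused whole. The fingers move at their own pace and stop on an object; "force" is the grip in N (left out, the last holds). Time passes only in rows, so rows that repeat a pose let the fingers close, or fill a call up. It gives the time, the measured TCP pose, the force, the opening and the grip force at its end, in the units of the state.
- observe(): the state, without advancing time (a new reading comes with each control period).
- read_camera(name): name is "side" or "top" or "wrist"; returns (picture, depth): 384x512x3 uint8, red, green, blue; 384x512 float32, m along the optical axis (not along the pixel's ray), 0 where there is no reading.
- calibration(name): a dict with "fov_y" (degrees; the focal length in pixels is half the picture's height over the tangent of half this angle, whatever the lens; pixels are square), "cx", "cy" (the principal point, pixels), "rvec" (rotation vector, rad) and "tvec" (3), from world to camera coordinates, as OpenCV has them. Camera axes: x right, y down, z forward; pixel columns grow to the right and rows downward; lengths in m; the calibration is good to about 2 mm. A picture is of the moment at which its call begins: read the wrist's pose just before it. calibration takes no time and is no camera call; for the wrist camera it gives the pose at the moment of the call.
- job_done(): hands the job in; it is judged then, once.
Trained networks look in the newest picture that a camera, given by its name, has taken for a name from the list of things; names that differ only in an ending like _2 or _b are one class to them, and where a whole thing is asked for, a point or a joint stands for the part that bears it (a point fixed in the world has none). Each returns a list of dicts, best first, with "confidence" (0 to 1); they miss things now and then, are a little off and sometimes report something else, mostly with a low value. They report only what shows in the picture. A call takes as long as a camera call. They do not tell look-alikes from the thing itself.
- silhouettes(label, camera): "region" (384x512 bool, what is visible of it) and "point" ([column, row] in pixels, amid what is visible of it).
The state is a dict: "time_s": time; "joint_pos": joint angles; "qd": joint speeds; "effort": joint torques, N m; "eef_pos": TCP position; "eef_rot": TCP orientation; "force": force on the tool from outside, world axes, zero at the start; "torque": the same for the moment, N m; "width": finger opening in m; "grip_force": force on a finger pad.
Only numpy, scipy, OpenCV 4.12 (cv2) and the standard library are available. Lean on these libraries where they do the work, as an engineer would, in place of code of your own. Each camera call takes 0.05 s, during which the arm holds its last target. There are 200 camera calls.

## Working session

There is one attempt and no reset: what is moved stays moved. The work goes in short steps, Python scripts to look and compute and a tool call to move; the robot and the scene stay as the last step left them, time stands still between calls to the robot, and variables do not carry over. Pictures are saved under pics/ and viewed, at most 10 in all, crops included, and the job is handed in when it is done.

Besides the shell and the picture viewer there is one more tool, called after "Emit:" as name(argument=value, ...) on one line, values as JSON. arm_command: Moves the arm, as the interface text tells. Its arguments: {"type":"object","properties":{"deltas":{"type":"array","items":{"type":"number"}},"force":{"type":"number"}},"required":["deltas"]}

```bash
mkdir -p pics; ls; cat > h.py <<'E'
import numpy as np, cv2
from plant import observe, read_camera, calibration, job_done, silhouettes
def K(c):
    f=192/np.tan(np.radians(c['fov_y'])/2); return f,c['cx'],c['cy']
def cloud(d,c):
    f,cx,cy=K(c); v,u=np.mgrid[:384,:512]
    P=np.stack([(u-cx)/f*d,(v-cy)/f*d,d],-1)
    R=cv2.Rodrigues(np.array(c['rvec'],float))[0]
    return (P-np.array(c['tvec']))@R   # world
def proj(p,c):
    f,cx,cy=K(c); R=cv2.Rodrigues(np.array(c['rvec'],float))[0]
    q=np.atleast_2d(p)@R.T+np.array(c['tvec']); return np.c_[q[:,0]/q[:,2]*f+cx,q[:,1]/q[:,2]*f+cy]
def ray(uv,c,z):
    f,cx,cy=K(c); R=cv2.Rodrigues(np.array(c['rvec'],float))[0]; o=-R.T@np.array(c['tvec'])
    d=R.T@np.array([(uv[0]-cx)/f,(uv[1]-cy)/f,1]); return o+d*(z-o[2])/d[2]
def save(n,im): cv2.imwrite('pics/'+n,im[:,:,::-1])
E
python3 - <<'E'
from h import *
ims=[]
for n in('top','side'):
    im,d=read_camera(n);c=calibration(n);W=cloud(d,c);np.savez(n+'0.npz',im=im,d=d,W=W)
    print(n,c); ims.append(im)
    for l in('cone_mid','spindle_tip','cover_knob','press_shoulder','mug','colander','rack'):
        for s in silhouettes(l,n)[:3]:
            r=s['region']&(d>0); p=W[r]
            print(l,round(s['confidence'],2),np.round(s['point']),r.sum(),np.round(np.median(p,0),3) if len(p) else '',np.round(np.percentile(p,[2,98],axis=0),3).tolist() if len(p) else '')
save('a.png',cv2.resize(np.vstack(ims),(800,1200))[:600]); save('b.png',cv2.resize(np.vstack(ims),(800,1200))[600:])
print(observe())
E
```

```text
pics
top {'fov_y': 45.746045682884784, 'cx': 260.21919537210465, 'cy': 187.8016361916943, 'rvec': array([ 2.15524214, -2.12537042,  0.21233331]), 'tvec': array([-0.04139385,  0.53587746,  1.22995891])}
cone_mid 0.85 [145. 200.] 406 [0.491 0.282 0.09 ] [[0.47, 0.265, 0.035], [0.521, 0.311, 0.111]]
spindle_tip 0.58 [265. 208.] 126 [ 0.47  -0.049  0.1  ] [[0.457, -0.065, 0.094], [0.488, -0.036, 0.13]]
spindle_tip 0.47 [150. 311.] 135 [0.209 0.254 0.101] [[0.193, 0.243, 0.094], [0.223, 0.272, 0.131]]
cover_knob 0.78 [342. 154.] 2063 [ 0.627 -0.259  0.089] [[0.572, -0.323, 0.01], [0.694, -0.202, 0.127]]
cover_knob 0.64 [282.  93.] 2046 [ 0.811 -0.102  0.088] [[0.763, -0.168, 0.011], [0.883, -0.042, 0.126]]
press_shoulder 0.8 [262. 209.] 2961 [ 0.468 -0.046  0.092] [[0.388, -0.119, 0.01], [0.547, 0.029, 0.111]]
press_shoulder 0.7 [147. 308.] 3594 [0.212 0.256 0.092] [[0.121, 0.181, 0.008], [0.288, 0.34, 0.111]]
press_shoulder 0.65 [383. 219.] 3934 [ 0.454 -0.381  0.037] [[0.366, -0.456, -0.0], [0.534, -0.278, 0.093]]
mug 0.77 [250. 142.] 967 [ 0.686 -0.006  0.032] [[0.64, -0.047, -0.002], 
[... 1711 characters left out ...]
5, 0.214]]
{'time_s': 0.8, 'joint_pos': array([ 1.18141335e+00,  3.50688417e-01,  1.65179884e+00, -6.74179348e-06,
        1.13913397e+00, -8.46246610e-02]), 'qd': array([ 1.08771197e-04,  9.18029274e-05, -5.15869042e-04,  1.35549552e-03,
       -1.01445663e-03, -6.39347717e-04]), 'effort': array([ 2.82298002e-03, -5.06009138e+01, -2.91636264e+01,  5.26291603e-05,
        5.09324000e-04,  2.85271710e-05]), 'eef_pos': array([0.1650164 , 0.52464016, 0.30389635]), 'eef_rot': array([-3.14156366e+00,  3.68614452e-06,  2.83683716e+00]), 'force': array([ 0.3860703 , -0.08966738,  0.23446632]), 'torque': array([-0.00803705,  0.00983605,  0.03047023]), 'grip_force': 0.0, 'width': 0.08532271250301073}
```

View pics/a.png

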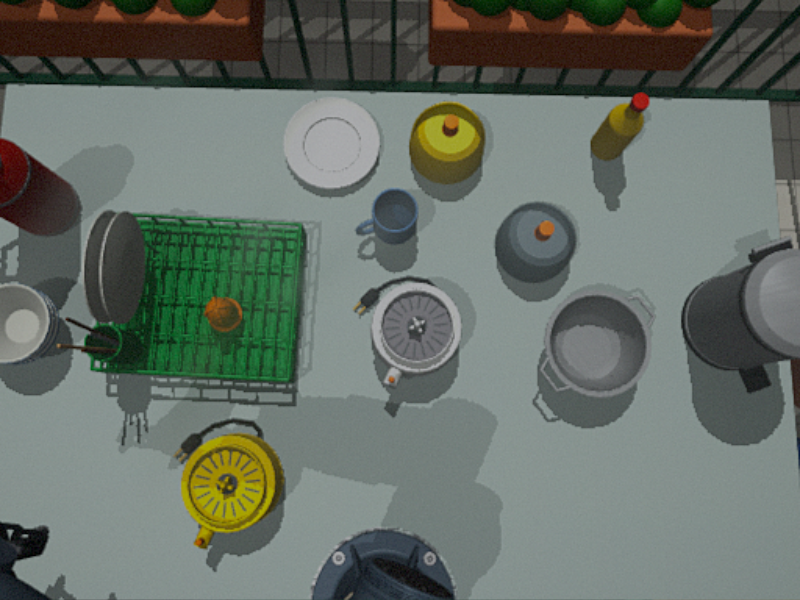

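```bash
python3 - <<'E'
from h import *
t=np.load('top0.npz')['im']; s=np.load('side0.npz')['im']
A=lambda im,u,v,w,h:cv2.resize(im[v:v+h,u:u+w],(400,300),interpolation=cv2.INTER_CUBIC)
save('c.png',np.vstack([np.hstack([A(t,245,60,160,120),A(t,235,180,60,45)]),np.hstack([A(s,265,190,160,120),A(t,125,180,40,30)])]))
E
```

```text
(no output)
```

View pics/c.png

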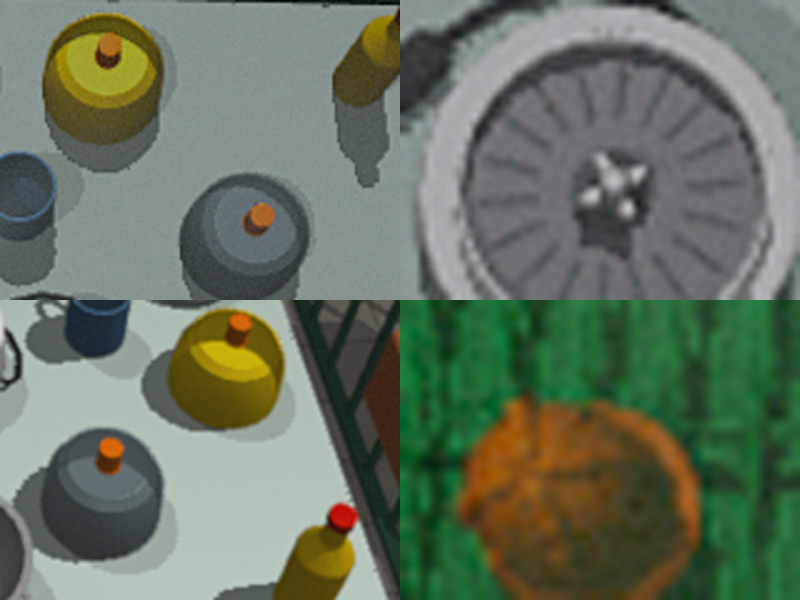

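The cover candidates in the top picture are grey (342,154) and yellow (282,93). The grey one fits the "clear grey" description. The press candidates are white (262,209) and yellow (147,308), plus the colander at (383,219), which is a false hit. The white one fits, and the crop confirms both choices. The cone is at (145,200) and the spindle cross at about (266,207).

```bash
cat >> h.py <<'E'
from scipy.spatial.transform import Rotation as Ro
def delta(x,y,z,yaw):
    o=observe(); R0=Ro.from_euler('xyz',o['eef_rot']).as_matrix()
    R1=Ro.from_euler('xyz',[np.pi,0,yaw]).as_matrix()
    t=R0.T@(np.array([x,y,z])-o['eef_pos'])*100; r=Ro.from_matrix(R0.T@R1).as_rotvec()
    print('DELTA',np.round(t,2),np.round(r,3),'pos',np.round(o['eef_pos'],4),'yaw',round(o['eef_rot'][2],4),'t',round(o['time_s'],2))
E
python3 - <<'E'
from h import *
o=observe();c=calibration('wrist'); R=cv2.Rodrigues(c['rvec'])[0]; C=-R.T@c['tvec']
T=Ro.from_euler('xyz',o['eef_rot']).as_matrix()
print('cam in tool',T.T@(C-o['eef_pos']),'axes in tool',np.round(T.T@R.T,3),c['fov_y'])
for n in('top','side'):
    z=np.load(n+'0.npz');W=z['W'];im=z['im'].astype(int)
    # cone top/barrel points; orange
    m=(np.abs(W[...,0]-.495)<.05)&(np.abs(W[...,1]-.285)<.05)&(W[...,2]>.09); print('cone',W[m].max(0),W[m].min(0),np.median(W[m],0))
    m=(np.abs(W[...,0]-.47)<.12)&(np.abs(W[...,1]+.05)<.12)&(W[...,2]>.1); m2=m&(W[...,2]>.118); 
    print('spin',W[m2].mean(0),W[m2].max(0))
    mb=m&(W[...,2]<.113)&(W[...,2]>.104)&(np.hypot(W[...,0]-.47,W[...,1]+.05)>.05)&(np.hypot(W[...,0]-.47,W[...,1]+.05)<.075); p=W[mb]
    A=np.c_[2*p[:,:2],np.ones(len(p))]; s=np.linalg.lstsq(A,(p[:,:2]**2).sum(1),rcond=None)[0]; print('bowl',s[:2],np.sqrt(s[2]+s[0]**2+s[1]**2),len(p))
    m=(np.abs(W[...,0]-.63)<.1)&(np.abs(W[...,1]+.27)<.1)&(W[...,2]>.1); print('knob',W[m].mean(0),W[m].max(0),W[m].min(0),m.sum())
delta(.495,.285,.33,2.84)
E
```

```text
cam in tool [ 0.06660785  0.00103033 -0.0704968 ] axes in tool [[ 0.001 -0.964 -0.265]
 [ 1.     0.     0.001]
 [-0.001 -0.265  0.964]] 68.33527413926953
cone [0.51675234 0.31207304 0.11504252] [0.47151389 0.2677815  0.0901394 ] [0.49389908 0.28782794 0.10237686]
spin [ 0.47122058 -0.04973747  0.12531554] [ 0.48073272 -0.04025099  0.13345477]
bowl [ 0.47259598 -0.05027237] 0.061653616645861734 165
knob [ 0.63945402 -0.26905985  0.12380586] [ 0.65462444 -0.25788879  0.13272141] [ 0.62765454 -0.28326734  0.10032067] 104
cone [0.5177003  0.31077594 0.11615254] [0.47304933 0.26397949 0.09024303] [0.4941882  0.28211758 0.10217876]
spin [ 0.47126781 -0.05219935  0.12422551] [ 0.48412453 -0.039011    0.13291564]
bowl [ 0.47140692 -0.05063504] 0.061987152473130004 157
knob [ 0.63953765 -0.27503345  0.11926871] [ 0.66908518 -0.23892496  0.1338175 ] [ 0.60610866 -0.3129614   0.10000163] 127
DELTA [-38.67 -12.96  -2.61] [-0.     0.    -0.003] pos [0.165  0.5246 0.3039] yaw 2.8368 t 0.8
```

Emit:
arm_command(deltas=[-38.7,-13,-3,0,0,0,8.5,-38.7,-13,-3,0,0,0,8.5,-38.7,-13,-3,0,0,0,8.5,-38.7,-13,-3,0,0,0,8.5,-38.7,-13,-3,0,0,0,8.5,-38.7,-13,-3,0,0,0,8.5,-38.7,-13,-3,0,0,0,8.5,-38.7,-13,-3,0,0,0,8.5])

```text
time_s: 1.6
eef_pos: [0.4891, 0.2884, 0.3335]
eef_rot: [3.141, 0.0, 2.837]
force: [0.3, 0.5, 0.1]
width: 0.085
grip_force: 0.0
```

Emit:
arm_command(deltas=[-4,-1.5,0,0,0,0,8.5,-4,-1.5,0,0,0,0,8.5,-4,-1.5,0,0,0,0,8.5,-4,-1.5,0,0,0,0,8.5,-4,-1.5,0,0,0,0,8.5,-4,-1.5,0,0,0,0,8.5,-4,-1.5,0,0,0,0,8.5,-4,-1.5,0,0,0,0,8.5])

```text
time_s: 2.4
eef_pos: [0.5211, 0.264, 0.3333]
eef_rot: [3.141, 0.0, 2.837]
force: [-0.5, 0.8, -0.4]
width: 0.0851
grip_force: 0.0
```

```bash
python3 - <<'E'
from h import *
c=calibration('wrist'); im,d=read_camera('wrist'); W=cloud(d,c)
for s in silhouettes('cone_mid','wrist')[:2]: print(s['confidence'],s['point'])
np.savez('w1.npz',im=im,d=d,W=W)
p=proj(np.array([.494,.287,.08]),c)[0].astype(int);print(p)
# unwarp: rectified top view at rib height plane? crop
m=(np.hypot(W[...,0]-.494,W[...,1]-.287)<.05)
for lo,hi in((.042,.08),(.08,.095),(.1,.115)):
    q=W[m&(W[...,2]>lo)&(W[...,2]<hi)]; print(lo,len(q),q.min(0),q.max(0))
u,v=p; save('d.png',cv2.resize(im[max(v-60,0):v+60,max(u-80,0):u+80],(800,600),interpolation=cv2.INTER_CUBIC)); print(max(u-80,0),max(v-60,0))
E
```

```text
0.67 [272.4, 135.9]
0.34 [0.6, 215.0]
[271 139]
0.042 96 [0.47185452 0.2686322  0.04201761] [0.50273175 0.31570745 0.07966603]
0.08 306 [0.47201464 0.26851209 0.08009697] [0.52156053 0.31812261 0.09497812]
0.1 854 [0.47717891 0.27363001 0.10000265] [0.51648402 0.31215742 0.11355358]
191 79
```

View pics/d.png

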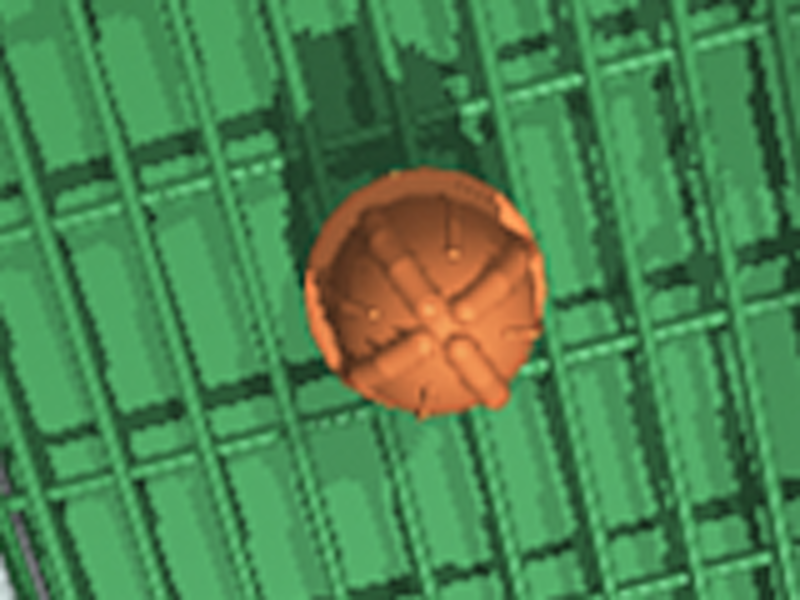

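```bash
python3 - <<'E'
from h import *
W=np.load('w1.npz')['W']
c=calibration('wrist')
P=np.array([(437,318),(375,235),(525,250),(350,372),(500,395)])/5+np.array([191,79])
w=np.array([W[int(round(v)),int(round(u))] for u,v in P]);print(np.round(w,4))
c0=w[0,:2]
for p in w[1:]: print(np.degrees(np.arctan2(*(p[:2]-c0)[::-1])))
for a,b in((1,4),(2,3)): print('line',np.degrees(np.arctan2(*(w[a]-w[b])[:2][::-1])))
for x,y,z in((.496,.292,.113),): print(proj(np.array([x,y,z]),c)*5-np.array([191,79])*5)
E
```

```text
[[0.4964 0.2926 0.1099]
 [0.477  0.2858 0.0983]
 [0.4899 0.3157 0.0941]
 [0.5028 0.2722 0.0984]
 [0.5182 0.3019 0.0962]]
-160.86815941731473
105.71000215540107
-72.64875122556363
23.192996703490493
line -158.69429185778338
line 106.48152548377075
[[433.26624868 319.79409163]]
```

```bash
python3 - <<'E'
from h import *
delta(.496,.292,.26,1.90)
E
```

```text
DELTA [3.25 1.93 7.32] [0.    0.    0.937] pos [0.5212 0.2638 0.3332] yaw 2.837 t 2.5
```

Emit:
arm_command(deltas=[3.25,1.95,7.3,0,0,0.94,8.5,3.25,1.95,7.3,0,0,0.94,8.5,3.25,1.95,7.3,0,0,0.94,8.5,3.25,1.95,7.3,0,0,0.94,8.5,3.25,1.95,7.3,0,0,0.94,8.5,3.25,1.95,7.3,0,0,0.94,8.5,3.25,1.95,7.3,0,0,0.94,8.5,3.25,1.95,7.3,0,0,0.94,8.5])

```text
time_s: 3.3
eef_pos: [0.4961, 0.292, 0.2602]
eef_rot: [3.142, 0.0, 1.896]
force: [0.2, 0.4, 0.2]
width: 0.0848
grip_force: 0.0
```

```bash
python3 - <<'E'
from h import *
c=calibration('wrist'); im,d=read_camera('wrist'); W=cloud(d,c)
np.savez('w2.npz',im=im,d=d,W=W)
# rectify to ground-parallel plane view, z=.1
cx,cy=.496,.292
g=np.linspace(-.045,.045,600); X,Y=np.meshgrid(cx+g*4/3,cy-g)  # x right, y up
Z=np.full(X.shape,.10)
r=np.hypot(X-cx,Y-cy); Z=np.where(r<.0265,.088+np.sqrt(np.clip(.0265**2-r**2,0,None))*24/26.5,.088)
uv=proj(np.c_[X.ravel(),Y.ravel(),Z.ravel()],c).reshape(600,600,2).astype(np.float32)
out=cv2.remap(im,uv[...,0],uv[...,1],cv2.INTER_CUBIC)
out=cv2.resize(out,(800,600))
save('e.png',out)
m=(np.hypot(W[...,0]-cx,W[...,1]-cy)<.05)
for lo,hi in((.08,.088),(.088,.1),(.1,.115)):
    q=W[m&(W[...,2]>lo)&(W[...,2]<hi)]; print(lo,len(q),(q.min(0)+q.max(0))/2,np.ptp(q,0))
delta(.496,.292,.124,1.90)
E
```

```text
0.08 191 [0.49723652 0.29590274 0.08400191] [0.04984734 0.04623249 0.00799166]
0.088 722 [0.49725745 0.294945   0.09401049] [0.04814059 0.046185   0.01197627]
0.1 1275 [0.49700061 0.29420244 0.10704384] [0.03783524 0.0393501  0.01408578]
DELTA [ 0.   -0.02 13.62] [ 0.     0.    -0.002] pos [0.4961 0.292  0.2602] yaw 1.8981 t 3.35
```

View pics/e.png

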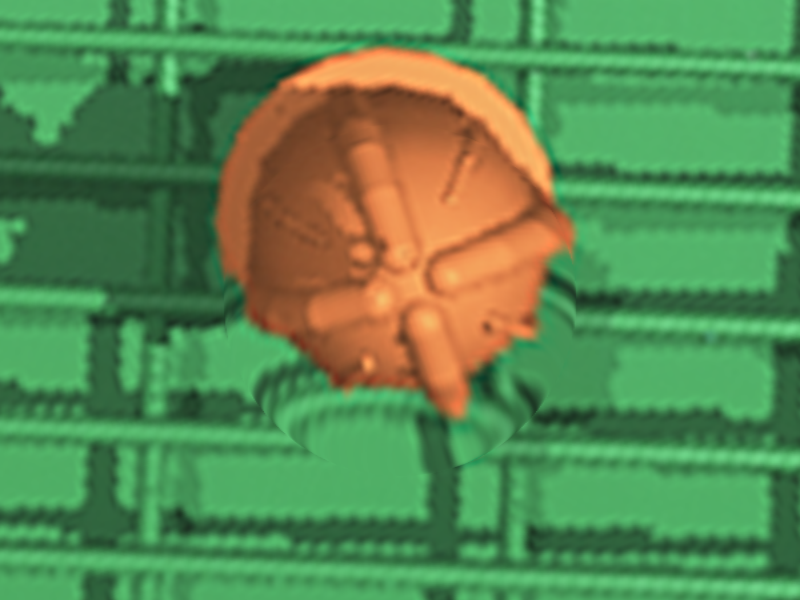

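Emit:
arm_command(deltas=[0.16,0.15,4,0,0,-0.012,8.5,0.16,0.15,8,0,0,-0.012,8.5,0.16,0.15,11,0,0,-0.012,8.5,0.16,0.15,13.6,0,0,-0.012,8.5,0.16,0.15,13.6,0,0,-0.012,8.5,0.16,0.15,13.6,0,0,-0.012,4,0.16,0.15,13.6,0,0,-0.012,4,0.16,0.15,13.6,0,0,-0.012,4], force=35)

```text
time_s: 4.15
eef_pos: [0.4977, 0.2944, 0.1262]
eef_rot: [3.139, -0.0, 1.909]
force: [-0.2, -0.7, 4.9]
width: 0.0521
grip_force: 35.8
```

Emit:
arm_command(deltas=[0,0,0,0,0,0,4,0,0,0,0,0,0,4,0,0,0,0,0,0,4,0,0,0,0,0,0,4,0,0,-3,0,0,0,4,0,0,-7,0,0,0,4,0,0,-12,0,0,0,4,0,0,-14,0,0,0,4])

```text
time_s: 4.95
eef_pos: [0.498, 0.2946, 0.2701]
eef_rot: [3.134, -0.001, 1.909]
force: [-0.6, 0.4, -1.4]
width: 0.0521
grip_force: 37.2
```

```bash
python3 - <<'E'
from h import *
o=observe();print(o['force'],o['width'],o['grip_force'])
delta(.4715,.07,.27,1.91)
E
```

```text
[-0.59237682  0.38668608 -1.35006402] 0.05206756099983011 37.168637523427606
DELTA [-20.3   -9.96  -0.08] [ 0.008 -0.001 -0.001] pos [0.498  0.2946 0.2701] yaw 1.9092 t 4.95
```

Emit:
arm_command(deltas=[-39,-14.2,0,0,0,0,4,-39,-14.2,0,0,0,0,4,-39,-14.2,0,0,0,0,4,-39,-14.2,0,0,0,0,4,-39,-14.2,0,0,0,0,4,-39,-14.2,0,0,0,0,4,-39,-14.2,0,0,0,0,4,-39,-14.2,0,0,0,0,4])

```text
time_s: 5.75
eef_pos: [0.4923, -0.108, 0.2656]
eef_rot: [3.14, 0.001, 1.909]
force: [0.7, 0.6, -0.7]
width: 0.052
grip_force: 37.1
```

Emit:
arm_command(deltas=[0,0,0,0,0,0,4,0,0,0,0,0,0,4,0,0,0,0,0,0,4,0,0,0,0,0,0,4,0,0,0,0,0,0,4,0,0,0,0,0,0,4,0,0,0,0,0,0,4,0,0,0,0,0,0,4])

```text
time_s: 6.55
eef_pos: [0.4926, -0.1058, 0.2642]
eef_rot: [-3.142, -0.0, 1.909]
force: [-0.2, 0.7, -0.7]
width: 0.052
grip_force: 37.1
```

```bash
python3 - <<'E'
from h import *
c=calibration('wrist'); im,d=read_camera('wrist'); W=cloud(d,c)
np.savez('w3.npz',im=im,d=d,W=W)
cx,cy=.4715,-.0505
for s in silhouettes('spindle_tip','wrist')[:2]: print(s['confidence'],s['point'])
g=np.linspace(-.03,.03,600); X,Y=np.meshgrid(cx+g,cy-g)
uv=proj(np.c_[X.ravel(),Y.ravel(),np.full(X.size,.1195)],c).reshape(600,600,2).astype(np.float32)
out=cv2.remap(im,uv[...,0],uv[...,1],cv2.INTER_CUBIC); o2=np.zeros((600,800,3),np.uint8); o2[:,:600]=out; o2[:150,600:]=cv2.resize(im,(200,150)); save('f.png',o2)
R=np.hypot(W[...,0]-cx,W[...,1]-cy)
mb=(W[...,2]<.113)&(W[...,2]>.104)&(R>.05)&(R<.075); p=W[mb]
A=np.c_[2*p[:,:2],np.ones(len(p))]; s=np.linalg.lstsq(A,(p[:,:2]**2).sum(1),rcond=None)[0]; print('bowl',s[:2],np.sqrt(s[2]+s[0]**2+s[1]**2),len(p))
m=(R<.02)&(W[...,2]>.112)&(W[...,2]<.1225); q=W[m]; print('teeth',q.mean(0),(q.min(0)+q.max(0))/2,m.sum())
q2=q[:,:2]-[cx,cy]; a=np.arctan2(q2[:,1],q2[:,0]); r=np.hypot(*q2.T); k=r>.008; print('yaw est',np.degrees(np.angle(np.mean(np.exp(4j*a[k]))))/4,k.sum())
m=(R<.015)&(W[...,2]>.124)&(W[...,2]<.14); q=W[m]; print('tip',q.mean(0),(q.min(0)+q.max(0))/2,m.sum(),q[:,2].max())
o=observe();print(o['eef_pos'],o['eef_rot'])
E
```

```text
0.61 [260.3, 120.8]
bowl [ 0.47334148 -0.04805887] 0.061222933381979365 2261
teeth [ 0.47329439 -0.04787305  0.11966355] [ 0.47327494 -0.04833715  0.11707875] 263
yaw est 27.467071694123067 213
tip [ 0.47336892 -0.04796014  0.12846201] [ 0.47342156 -0.04810469  0.12836566] 292 0.13258860831051764
[ 0.49259446 -0.10588674  0.26418466] [-3.14157606e+00 -3.39879186e-05  1.90889838e+00]
```

View pics/f.png

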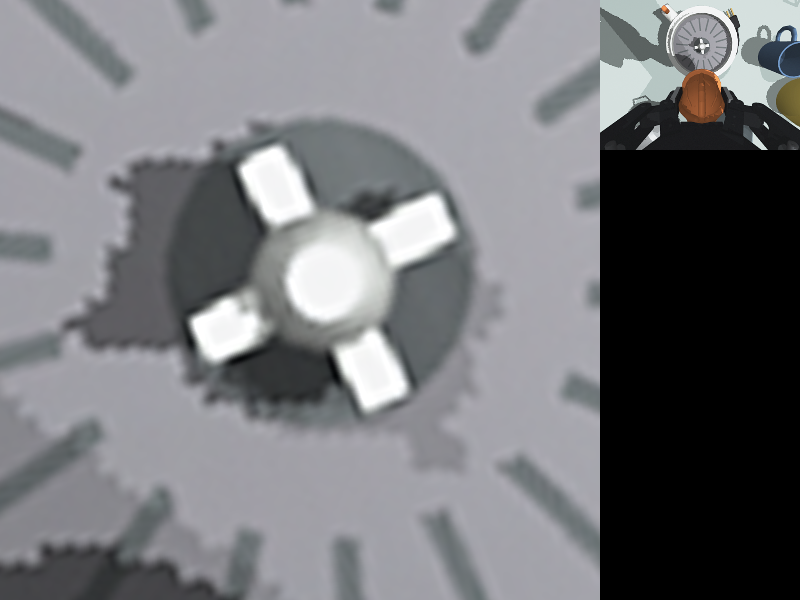

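```bash
python3 - <<'E'
from h import *
D=np.load('w3.npz');im=D['im'];W=D['W'];c=calibration('wrist')
o=observe();T=o['eef_pos'];R0=Ro.from_euler('xyz',o['eef_rot']).as_matrix()
L=(W-T)@R0   # tool frame
hsv=cv2.cvtColor(im,cv2.COLOR_RGB2HSV); org=(hsv[...,0]>3)&(hsv[...,0]<18)&(hsv[...,1]>120)&(D['d']>0)&(np.abs(L[...,0])<.06)&(np.abs(L[...,1])<.06)
q=L[org];print(len(q),q.min(0),q.max(0))
for lo in np.arange(.01,.095,.008):
    s=q[(q[:,2]>lo)&(q[:,2]<lo+.008)]
    if len(s)>20: print(round(lo,3),len(s),'y ctr',(s[:,1].min()+s[:,1].max())/2,np.ptp(s[:,1]),'xmax',s[:,0].max())
v,u=np.where(org); print(u.min(),u.max(),v.min(),v.max())
save('g.png',cv2.resize(im[v.min()-5:v.max()+5,u.min()-15:u.max()+15],(640,600),interpolation=cv2.INTER_CUBIC)); print(u.min()-15,v.min()-5,u.max()+15,v.max()+5)
E
```

```text
12879 [-0.0145057  -0.02892051 -0.00295961] [0.03004127 0.03053576 0.08988815]
0.01 1589 y ctr 0.0011829987447509356 0.026519828596480038 xmax 0.013539073620705902
0.018 3185 y ctr 0.0010841761359577443 0.040766086575436684 xmax 0.021238685602262088
0.026 2339 y ctr 0.0008345288975213014 0.048184004452806586 xmax 0.024044199394935756
0.034 1553 y ctr 0.0010477703580100816 0.052218688833141916 xmax 0.026060377211963068
0.042 828 y ctr 0.0009775434139381485 0.05208083934397021 xmax 0.026191988089672616
0.05 645 y ctr 0.0011161755479880426 0.05158197178474931 xmax 0.026143732578891566
0.058 450 y ctr 0.001153868741851749 0.051611664870195584 xmax 0.025999889514875887
0.066 374 y ctr 0.0007597052388962737 0.05235578273907334 xmax 0.026266401015270467
0.074 303 y ctr 0.0008821781661617085 0.051928830326924566 xmax 0.026137923606758273
0.082 1558 y ctr 0.0008076223062072653 0.05945626798382782 xmax 0.030041269983607833
201 319 177 315
186 172 334 320
```

View pics/g.png

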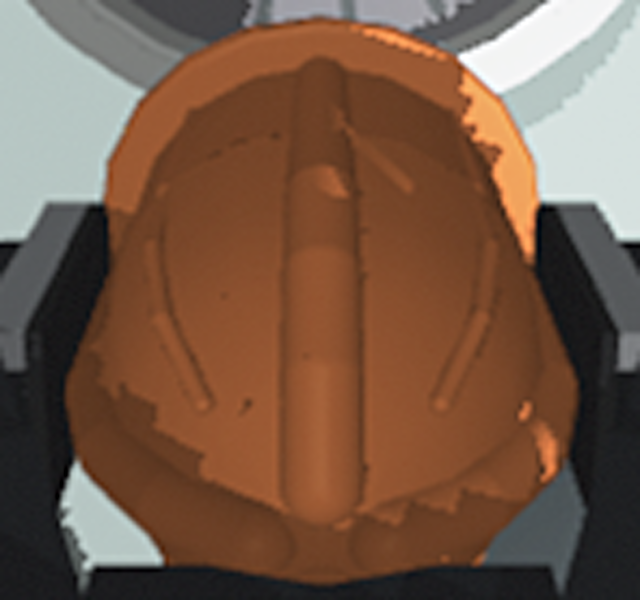

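```bash
python3 - <<'E'
from h import *
delta(.472,-.049,.232,2.0455)
E
```

```text
DELTA [ 6.05 -0.06  3.22] [-0.    -0.    -0.137] pos [ 0.4926 -0.1059  0.2642] yaw 1.9089 t 6.65
```

Emit:
arm_command(deltas=[2,0,0.5,0,0,-0.1,4,4,0,1,0,0,-0.137,4,6.05,-0.05,2,0,0,-0.137,4,6.05,-0.05,3.2,0,0,-0.137,4,6.05,-0.05,3.2,0,0,-0.137,4,6.05,-0.05,3.2,0,0,-0.137,4,6.05,-0.05,3.2,0,0,-0.137,4,6.05,-0.05,3.2,0,0,-0.137,4])

```text
time_s: 7.45
eef_pos: [0.4723, -0.0495, 0.2326]
eef_rot: [3.141, 0.0, 2.045]
force: [-0.2, 0.6, -0.6]
width: 0.052
grip_force: 37.1
```

```bash
python3 - <<'E'
from h import *
for n in('top','side'):
    im,d=read_camera(n);c=calibration(n);W=cloud(d,c)
    np.savez(n+'1.npz',im=im,d=d,W=W)
    hsv=cv2.cvtColor(im,cv2.COLOR_RGB2HSV); R=np.hypot(W[...,0]-.472,W[...,1]+.049)
    m=(hsv[...,0]>3)&(hsv[...,0]<18)&(hsv[...,1]>110)&(R<.045)&(W[...,2]>.13)
    q=W[m]; print(n,m.sum(),q.min(0) if len(q) else'',q.max(0) if len(q) else '')
    f=q[(q[:,2]>.135)&(q[:,2]<.148)]; 
    if len(f)>3:print('flange',len(f),f.min(0),f.max(0))
    D=np.load(n+'0.npz')['W'];R=np.hypot(D[...,0]-.472,D[...,1]+.05)
    q=D[(R<.02)&(D[...,2]>.126)]; print('tip0',len(q),q.mean(0))
    v,u=np.where(m)
    if len(u): print(u.min(),u.max(),v.min(),v.max())
    u,v=proj(np.array([.472,-.049,.14]),c)[0].astype(int)
    if n=='side': save('h.png',cv2.resize(im[v-45:v+45,u-60:u+60],(800,600),interpolation=cv2.INTER_CUBIC))
o=observe();print(o['eef_pos'],o['eef_rot'],o['force'])
E
```

```text
top 0  
tip0 16 [ 0.4721803  -0.0508852   0.12858262]
side 364 [ 0.44283911 -0.08378131  0.14128279] [ 0.50161007 -0.03181279  0.24000165]
flange 44 [ 0.44364708 -0.08129562  0.14128279] [ 0.50161007 -0.04220521  0.14789223]
tip0 12 [ 0.47167452 -0.05053967  0.12927155]
232 251 171 197
[ 0.4722067  -0.04931535  0.23246401] [3.14122692e+00 3.23717198e-04 2.04541878e+00] [ 0.18570221  1.13867528 -1.22207437]
```

Emit:
arm_command(deltas=[0,-0.04,0.5,0,0,0,4,0,-0.04,1,0,0,0,4,0,-0.04,1.5,0,0,0,4,0,-0.04,2,0,0,0,4,0,-0.04,2.4,0,0,0,4,0,-0.04,2.8,0,0,0,4,0,-0.04,3.2,0,0,0,4,0,-0.04,3.2,0,0,0,4])

```text
time_s: 8.35
eef_pos: [0.4716, -0.0492, 0.1997]
eef_rot: [-3.141, -0.0, 2.046]
force: [0.3, 0.4, -1.4]
width: 0.0523
grip_force: 37.2
```

Emit:
arm_command(deltas=[0,0,0.3,0,0,0,4,0,0,0.6,0,0,0,4,0,0,0.8,0,0,0,4,0,0,0.9,0,0,0,4,0,0,1,0,0,0,4,0,0,1.1,0,0,0,4,0,0,1.1,0,0,0,4,0,0,1.1,0,0,0,4])

```text
time_s: 9.15
eef_pos: [0.4717, -0.0493, 0.1896]
eef_rot: [3.141, 0.0, 2.046]
force: [-1.7, -0.8, 5.3]
width: 0.052
grip_force: 37.6
```

Emit:
arm_command(deltas=[0,0,0.1,0,0,0,4,0,0,0.15,0,0,0,4,0,0,0.15,0,0,0,8.5,0,0,0.15,0,0,0,8.5,0,0,0.15,0,0,0,8.5,0,0,0.15,0,0,0,8.5,0,0,-3,0,0,0,8.5,0,0,-7,0,0,0,8.5])

```text
time_s: 9.95
eef_pos: [0.4709, -0.0491, 0.2588]
eef_rot: [-3.139, -0.002, 2.046]
force: [-0.3, -0.5, 0.5]
width: 0.0853
grip_force: 0.0
```

Emit:
arm_command(deltas=[-7,0,-6,0,0,0,8.5,-7,0,-6,0,0,0,8.5,-7,0,-6,0,0,0,8.5,-7,0,-6,0,0,0,8.5,-7,0,-6,0,0,0,8.5,-7,0,-6,0,0,0,8.5,-7,0,-6,0,0,0,8.5,-7,0,-6,0,0,0,8.5])

```text
time_s: 10.75
eef_pos: [0.5036, -0.1111, 0.3189]
eef_rot: [-3.141, -0.0, 2.046]
force: [-0.5, -0.1, 0.8]
width: 0.0849
grip_force: 0.0
```

```bash
python3 - <<'E'
from h import *
c=calibration('wrist'); im,d=read_camera('wrist'); W=cloud(d,c)
R=np.hypot(W[...,0]-.4725,W[...,1]+.049); q=W[(R<.05)&(W[...,2]>.12)]
print('cone top',q[:,2].max())
for lo in (.14,.152,.16):
    s=q[(q[:,2]>lo)&(q[:,2]<lo+.01)]; print(len(s),(s.min(0)+s.max(0))/2,np.ptp(s,axis=0))
top,dt=read_camera('side'); Wt=cloud(dt,calibration('side')); R=np.hypot(Wt[...,0]-.4715,Wt[...,1]+.05); q=Wt[(R<.03)]; print('side top',np.sort(q[:,2])[-5:])
K0=np.load('top0.npz')
for n in('top0','side0'):
    z=np.load(n+'.npz');Wn=z['W'];hs=cv2.cvtColor(z['im'],cv2.COLOR_RGB2HSV)
    m=(hs[...,0]>3)&(hs[...,0]<16)&(hs[...,1]>140)&(np.abs(Wn[...,0]-.63)<.08)&(np.abs(Wn[...,1]+.27)<.08); p=Wn[m]; print(n,m.sum(),np.percentile(p,[3,50,97],axis=0).round(4).tolist())
# view pose for cover: camera above knob
delta(.64,-.33,.30,2.0455)
E
```

```text
cone top 0.3893998730860758
34 [ 0.47271288 -0.04970512  0.14556342] [0.04720956 0.04662663 0.00885527]
641 [ 0.47251898 -0.04953072  0.15699893] [0.04548349 0.04558387 0.00999053]
1314 [ 0.47274582 -0.04965672  0.16501288] [0.04077983 0.0412011  0.00997259]
side top [0.59372248 0.59444171 0.5944878  0.5948186  0.59623931]
top0 82 [[0.6288, -0.2803, 0.0956], [0.6397, -0.2683, 0.1271], [0.65, -0.2581, 0.1324]]
side0 116 [[0.6296, -0.2849, 0.0933], [0.6408, -0.2763, 0.1257], [0.6544, -0.2387, 0.1327]]
DELTA [-25.69   2.12   1.9 ] [-0.    -0.     0.001] pos [ 0.5036 -0.1113  0.319 ] yaw 2.046 t 10.85
```

```bash
python3 - <<'E'
from h import *
c=calibration('wrist'); im,d=read_camera('wrist'); W=cloud(d,c)
R=np.hypot(W[...,0]-.4727,W[...,1]+.0496); print('top z',np.median(W[(R<.004)&(W[...,2]<.25)][:,2]),W[(R<.01)&(W[...,2]<.25)][:,2].max())
delta(.64,-.27,.29,2.0455)
E
```

```text
top z 0.17387937716339802 0.17696935508220044
DELTA [-20.35   4.86   2.91] [-0.    -0.     0.001] pos [ 0.5037 -0.1113  0.3191] yaw 2.046 t 10.9
```

Cone top is at about 0.175, the expected 0.1755, so it is fully home. Next is the cover.

Emit:
arm_command(deltas=[-20.35,4.85,2.9,0,0,0,8.5,-20.35,4.85,2.9,0,0,0,8.5,-20.35,4.85,2.9,0,0,0,8.5,-20.35,4.85,2.9,0,0,0,8.5,-20.35,4.85,2.9,0,0,0,8.5,-20.35,4.85,2.9,0,0,0,8.5,-20.35,4.85,2.9,0,0,0,8.5,-20.35,4.85,2.9,0,0,0,8.5])

```text
time_s: 11.7
eef_pos: [0.6395, -0.2693, 0.2908]
eef_rot: [3.141, 0.0, 2.047]
force: [0.4, 0.1, -1.0]
width: 0.085
grip_force: 0.0
```

```bash
python3 - <<'E'
from h import *
c=calibration('wrist'); im,d=read_camera('wrist'); W=cloud(d,c)
hs=cv2.cvtColor(im,cv2.COLOR_RGB2HSV)
R=np.hypot(W[...,0]-.64,W[...,1]+.27)
m=(hs[...,0]>3)&(hs[...,0]<16)&(hs[...,1]>120)&(R<.04)&(W[...,2]>.122)&(W[...,2]<.14); q=W[m]; print(m.sum(),(q.min(0)+q.max(0))/2,np.ptp(q,axis=0))
m=(R<.055)&(W[...,2]>.088)&(W[...,2]<.1); q=W[m]; print('flat',m.sum(),(q.min(0)+q.max(0))/2,np.ptp(q,axis=0),np.median(q[:,2]))
for s in silhouettes('cover_knob','wrist')[:2]: print(s['confidence'],s['point'])
o=observe();print(o['eef_pos'])
E
```

```text
734 [ 0.64251365 -0.26884552  0.12625251] [0.02640304 0.02643374 0.00835346]
flat 8048 [ 0.64104036 -0.26942392  0.09399963] [0.10739398 0.10870453 0.0119944 ] 0.09421334642623896
0.79 [259.9, 170.8]
0.77 [464.6, 117.2]
[ 0.63965772 -0.26940153  0.29101608]
```

Emit:
arm_command(deltas=[-0.1,0.1,4,0,0,0,8.5,-0.1,0.1,8,0,0,0,8.5,-0.1,0.1,10,0,0,0,8.5,-0.1,0.1,11.6,0,0,0,8.5,-0.1,0.1,11.6,0,0,0,8.5,-0.1,0.1,11.6,0,0,0,1.5,-0.1,0.1,11.6,0,0,0,1.5,-0.1,0.1,11.6,0,0,0,1.5], force=50)

```text
time_s: 12.6
eef_pos: [0.6417, -0.2708, 0.1756]
eef_rot: [3.14, 0.002, 2.046]
force: [0.3, 0.9, -0.2]
width: 0.0435
grip_force: 0.0
```

Emit:
arm_command(deltas=[0,0,0,0,0,0,1.5,0,0,0,0,0,0,1.5,0,0,0,0,0,0,1.5,0,0,0,0,0,0,1.5,0,0,-1,0,0,0,1.5,0,0,-3,0,0,0,1.5,0,0,-6,0,0,0,1.5,0,0,-9,0,0,0,1.5])

```text
time_s: 13.4
eef_pos: [0.6409, -0.2706, 0.2651]
eef_rot: [-3.141, -0.001, 2.046]
force: [0.3, 0.6, -0.6]
width: 0.025
grip_force: 49.3
```

Emit:
arm_command(deltas=[0,0,-4,0,0,0,1.5,0,0,-8,0,0,0,1.5,0,0,-12,0,0,0,1.5,0,0,-12,0,0,0,1.5,0,0,-12,0,0,0,1.5,0,0,-12,0,0,0,1.5,0,0,-12,0,0,0,1.5,0,0,-12,0,0,0,1.5])

```text
time_s: 14.2
eef_pos: [0.6411, -0.2707, 0.383]
eef_rot: [-3.14, -0.002, 2.046]
force: [0.6, -0.5, -0.9]
width: 0.0256
grip_force: 49.3
```

```bash
python3 - <<'E'
from h import *
o=observe();print(o['force'],o['width'],o['grip_force'],o['eef_rot'])
c=calibration('wrist'); im,d=read_camera('wrist'); W=cloud(d,c)
L=(W-o['eef_pos'])@Ro.from_euler('xyz',o['eef_rot']).as_matrix()
r=np.hypot(L[...,0],L[...,1])
for lo in(.072,.076,.08,.085,.09,.11,.13,.15,.165):
    s=L[(L[...,2]>lo)&(L[...,2]<lo+.004)&(r<.09)]
    if len(s)>20: print(lo,len(s),'y',(s[:,1].min()+s[:,1].max())/2,np.ptp(s[:,1]),'xmin/max',s[:,0].min(),s[:,0].max())
hs=cv2.cvtColor(im,cv2.COLOR_RGB2HSV)
m=(hs[...,0]>3)&(hs[...,0]<16)&(hs[...,1]>120)&(r<.04)&(d>0); q=L[m]; print('knob',m.sum(),np.percentile(q,[2,98],axis=0))
delta(.4718,-.0495,.375,2.0455)
save('i.png',im)
E
```

```text
[ 0.60897787 -0.46716556 -0.90937434] 0.0256281528870921 49.3390441685915 [-3.14041357e+00 -1.58826034e-03  2.04575975e+00]
0.072 128 y 0.0009903413304647706 0.025394388397597938 xmin/max 0.004830480448986016 0.014945856245363228
0.076 2423 y 0.0009232778607115022 0.09092176321359371 xmin/max -0.042773083526399074 0.04825033122187624
0.08 11396 y 0.0010494166540479036 0.10341009027431278 xmin/max -0.04981177521677574 0.053123998136000564
0.085 3223 y 0.001119201922955393 0.11460373581100129 xmin/max -0.05547280880991682 0.05870896922301139
0.09 818 y 0.00038675698851564286 0.1178113324108821 xmin/max -0.05346622840955197 0.06116872043891299
0.11 610 y 0.0002003891474589639 0.13466547050338568 xmin/max -0.010157593309376902 0.06955202225022088
knob 3572 [[-0.01025914 -0.01094582  0.04540603]
 [ 0.01448067  0.01313842  0.07846982]]
DELTA [27.41 -4.95  0.86] [-0.001 -0.001  0.   ] pos [ 0.6412 -0.2706  0.3833] yaw 2.0458 t 14.25
```

View pics/i.png

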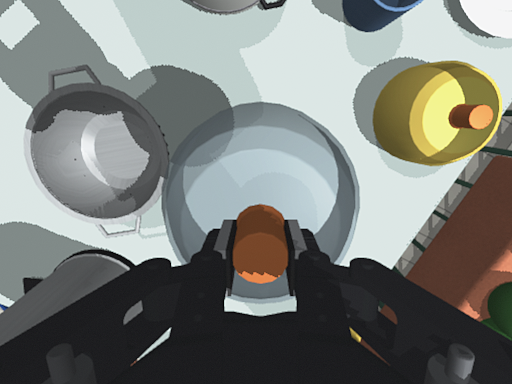

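Emit:
arm_command(deltas=[3,-0.5,0,0,0,0,1.5,7,-1.3,0.5,0,0,0,1.5,11,-2,0.5,0,0,0,1.5,15,-2.7,0.5,0,0,0,1.5,19,-3.5,0.5,0,0,0,1.5,23,-4.2,0.5,0,0,0,1.5,26,-4.7,0.5,0,0,0,1.5,27.25,-4.95,0.5,0,0,0,1.5])

```text
time_s: 15.05
eef_pos: [0.4712, -0.0494, 0.3794]
eef_rot: [3.141, -0.0, 2.047]
force: [0.7, -0.1, -0.9]
width: 0.0255
grip_force: 49.5
```

```bash
python3 - <<'E'
from h import *
for n in('top','side'):
    im,d=read_camera(n);c=calibration(n);W=cloud(d,c);R=np.hypot(W[...,0]-.472,W[...,1]+.05)
    q=W[(R<.085)&(W[...,2]>.2)&(W[...,2]<.24)]
    if len(q)>10: print(n,len(q),q.min(0),q.max(0))
o=observe();print(o['eef_rot'],o['width']);delta(.4725,-.051,.285,2.0455)
E
```

```text
side 397 [ 0.39797035 -0.12462424  0.20245846] [ 0.54089388 -0.05529204  0.23984422]
[3.14119638e+00 3.54626160e-04 2.04714454e+00] 0.025484596248150443
DELTA [-0.07 -0.01  9.45] [0.    0.    0.002] pos [ 0.4722 -0.0503  0.3795] yaw 2.0471 t 15.15
```

Emit:
arm_command(deltas=[-0.05,0.07,1.5,0,0,0,1.5,-0.05,0.07,3,0,0,0,1.5,-0.05,0.07,4.5,0,0,0,1.5,-0.05,0.07,6,0,0,0,1.5,-0.05,0.07,7.5,0,0,0,1.5,-0.05,0.07,8.5,0,0,0,1.5,-0.05,0.07,9,0,0,0,1.5,-0.05,0.07,9,0,0,0,1.5])

```text
time_s: 15.95
eef_pos: [0.4736, -0.0515, 0.2888]
eef_rot: [-3.141, -0.001, 2.045]
force: [-0.7, -0.3, -1.4]
width: 0.0251
grip_force: 49.5
```

Emit:
arm_command(deltas=[0,0,0.3,0,0,0,1.5,0,0,0.6,0,0,0,1.5,0,0,0.9,0,0,0,1.5,0,0,1.2,0,0,0,1.5,0,0,1.5,0,0,0,1.5,0,0,1.7,0,0,0,1.5,0,0,1.7,0,0,0,1.5,0,0,1.7,0,0,0,1.5])

```text
time_s: 16.75
eef_pos: [0.4735, -0.0511, 0.2722]
eef_rot: [3.142, 0.0, 2.046]
force: [0.0, -0.7, -1.2]
width: 0.0253
grip_force: 49.5
```

Emit:
arm_command(deltas=[0,0,0.2,0,0,0,1.5,0,0,0.4,0,0,0,1.5,0,0,0.55,0,0,0,1.5,0,0,0.65,0,0,0,1.5,0,0,0.75,0,0,0,1.5,0,0,0.8,0,0,0,1.5,0,0,0.8,0,0,0,1.5,0,0,0.8,0,0,0,1.5])

```text
time_s: 17.55
eef_pos: [0.4736, -0.051, 0.2649]
eef_rot: [3.141, 0.0, 2.046]
force: [-1.4, 2.1, 7.8]
width: 0.0257
grip_force: 50.6
```

Contact came at the expected height. Next I release, retreat and check.

Emit:
arm_command(deltas=[0,0,0,0,0,0,4,0,0,0,0,0,0,6,0,0,0,0,0,0,6,0,0,0,0,0,0,6,0,0,0,0,0,0,6,0,0,-2,0,0,0,6,0,0,-5,0,0,0,6,0,0,-8,0,0,0,6])

```text
time_s: 18.35
eef_pos: [0.4733, -0.0511, 0.345]
eef_rot: [-3.141, -0.001, 2.046]
force: [0.7, -0.8, -0.5]
width: 0.0595
grip_force: 0.0
```

Emit:
arm_command(deltas=[-4,0,-4,0,0,0,6,-4,0,-4,0,0,0,6,-4,0,-4,0,0,0,6,-4,0,-4,0,0,0,6,-4,0,-4,0,0,0,6,-4,0,-4,0,0,0,6,-4,0,-4,0,0,0,6,-4,0,-4,0,0,0,6])

```text
time_s: 19.15
eef_pos: [0.4917, -0.0865, 0.384]
eef_rot: [-3.141, -0.0, 2.046]
force: [0.4, 0.4, 0.4]
width: 0.0598
grip_force: 0.0
```

```bash
python3 - <<'E'
from h import *
c=calibration('wrist'); im,d=read_camera('wrist'); W=cloud(d,c)
R=np.hypot(W[...,0]-.4725,W[...,1]+.05)
m=(R>.022)&(R<.043)&(W[...,2]>.17)&(W[...,2]<.2); p=W[m]
s=np.linalg.lstsq(np.c_[p[:,:2]-[.4725,-.05],np.ones(len(p))],p[:,2],rcond=None)[0]; print('flat z',s[2],'tilt',s[:2],m.sum())
hs=cv2.cvtColor(im,cv2.COLOR_RGB2HSV)
q=W[(hs[...,0]>3)&(hs[...,0]<16)&(hs[...,1]>120)&(R<.03)&(W[...,2]>.205)&(W[...,2]<.23)]; print('knob',len(q),(q.min(0)+q.max(0))/2,np.ptp(q,axis=0),q[:,2].max())
r,dd=read_camera('side'); Ws=cloud(dd,calibration('side'))
save('j.png',np.hstack([cv2.resize(im,(400,300)),cv2.resize(r[140:260,160:320],(400,300))])); o=observe(); print(o['eef_pos'],o['width'],o['force'])
E
```

```text
flat z 0.18450949567172845 tilt [-6.76213054e-05  1.16989107e-03] 4832
knob 811 [ 0.47381215 -0.04932725  0.21346141] [0.02612097 0.02637201 0.01430618] 0.22061449813126116
[ 0.49172382 -0.08661705  0.38410789] 0.06010205201063654 [-0.07204936  0.58861229  0.19973453]
```

View pics/j.png

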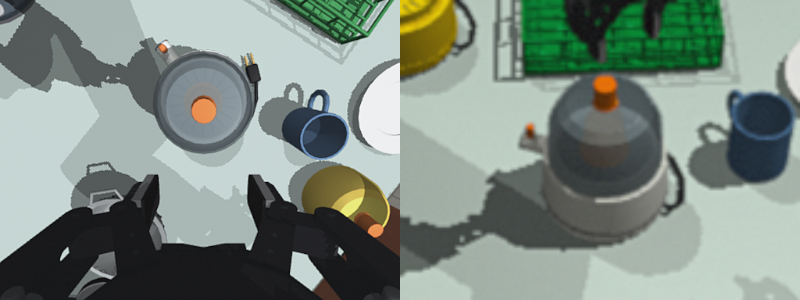

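The cover's flat top is at 0.1845, as expected (0.184), and it is level and centred. The pictures show it standing on the press with the gripper clear.

```bash
python3 -c "
from plant import job_done; print(job_done())"
```

```text
the job is handed in; nothing more can be done
None
```

The cone is fully home on the spindle, the cover sits level on the press shoulder, everything is let go, and the job is handed in; I never touched the mug or colander, and no verdict came back.

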